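Load the block incubator and stand by with its sprung hood

TASK

Load the block incubator for a timed start: swing its sprung hood up past the balance point so that it stays fully open by itself with your hand off it, then stand the red-capped tube all the way down in one of the two empty wells and let go of it. Then take the hood again, bring it to just below its balance point, where it would fall shut if let go, and finish there while still holding it motionless in the fingers, ready to be shut when the timer runs out. Leave the blue-capped tubes in their holes and the timer where it lies.

Things in the scene. Friction and masses are not known exactly. Their poses are not given: they have to be found in the camera images.
- incubator: Fixed pale block incubator, 240 x 240 mm, deck 72 mm high, blue-grey side cheeks. Origin: centre of its underside; x points from its front face to its hinge, z up. An aluminium block in it (75 x 195 mm, top at z 80 mm) has three wells in a row along y. A solid centrifuge 0.3 m high (its raised lid higher) stands to its left from y = 0.26 m outwards, x = 0.43 m back: go round its corner.
- hinge (a point): Middle of the hood's hinge line, 95 mm behind the incubator's centre and 84 mm above the worktop; the hinge axis is the incubator's y axis.
- hood_bar (a point): Middle of the hood's black grab bar, on its axis. The bar is round, 12 mm thick, 120 mm long between its corners, along the incubator's y; its axis stands 45 mm in front of the hood's front wall, whose top edge is 33 mm above it when shut: open the fingers only part way. It may turn between the fingers. Shut, it lies 240 mm in front of the hinge and 45 mm above it; it swings on an arc about the hinge.
- hood (a joint): Angle of the clear hood (216 mm wide, 195 mm deep, 78 mm high; 0.8 kg), rad: 0 shut, 1.45 fully open at its stop. Torsion springs at the hinge: balance point at 0.785 (45 degrees). Below it the hood falls shut by itself (about 1.1 N down at the bar when shut, fading to nothing at 0.785); above it the springs swing it up to the stop and keep it there (about 1.5 N at the bar).
- well_0 (a point): Centre of the floor of the left well (incubator's +y side), which already holds a blue-capped tube. Every well is 32 mm wide and 50 mm deep, its floor 30 mm above the worktop.
- well_1 (a point): Centre of the floor of the middle well, empty; 60 mm from its neighbours.
- well_2 (a point): Centre of the floor of the right well (incubator's -y side), empty.
- tube_red: Loose tube with the red cap, the one to load: body 28 mm across, cap 34 mm across and 14 mm high, 110 mm tall in all, flat skirted foot, about 20 to 30 g. Origin: centre of its foot; z up along the tube. It stands in one end hole of the rack.
- tube_blue_a: Blue-capped tube of the same size in the other end hole of the rack; leave it there.
- tube_blue_b: Blue-capped tube of the same size in well_0; leave it there.
- rack: Fixed grey-blue tube rack, 160 x 60 mm, 53 mm high. Origin: centre of its underside; its three holes (32 mm wide) lie along its x axis at -50, 0 and 50 mm, the middle one empty; tubes in it stand 8 mm above the worktop.
- timer: White lab timer 66 x 68 x 21 mm lying in front of the incubator; origin at the centre of its underside. Leave it there.
Things that resemble listed ones, but are neither listed nor needed, are in the scene too. What is meant by the tube_red is not green, and is the smaller of those in its own colour.

How it is judged:
By the outcome, as a careful person would: the job done as asked, in the order asked, and still so for the second after the job is handed in, while the arm keeps its last pose, push and grip.
It also fails if it takes over 58 s, if anything falls off the work surface, if the arm or the gripper's body presses on something with over 40 N, if the wrist force passes 120 N, or if a joint passes its speed limit or range.

ROBOT

A 6-joint arm with a two-finger parallel gripper is mounted at the origin on a cart in front of the work surface, level with it; the furniture and walls round the work are solid. World frame = base frame: x ahead of the robot, y to its left, z up, the work surface at z = 0. Lengths are in m, angles in rad, forces in N, time in s.
With the tool pointing down it reaches from about 0.225 to 0.875 m from the base axis. Payload 3.4 kg.
Tool frame: the origin (TCP) lies at the very end of the fingers, on their centre line; the grasp point (between the pads) lies 19 mm behind it; z points along the fingers, y is the direction in which the jaws open and shut (so a half turn about z gives the same grasp; the last joint's range is limited). The gripper opens to 85 mm and grips with 20 to 120 N. Pads are 22 mm wide; open, the fingers measure 114 mm over their backs; the gripper's body (76 mm by 85 mm) begins 54 mm behind the grasp point. The pads swing forward as they close: fully open they stand 13 mm farther back than shut.
Start: joints at [1.146, 0.276, 1.505, -0, 1.361, -0.121], TCP at [0.172, 0.549, 0.231] pointing down, gripper open.
Joint ranges: [-2.89, 2.89], [-0.75, 2.08], [0.22, 2.7], [-1.18, 4.32], [0.11, 2.71], [-2.7, 2.7]. Speed limits (rad/s): [2.57, 2.57, 3.14, 3.14, 3.14, 3.14].

INTERFACE

Orientations are given as a unit quaternion [w, x, y, z].
In Python, from rig import manip gives the robot as it stands. The module is installed in compiled form; this text tells all that it offers.
- The arm moves only by the tool carry_out, never from a script. Its argument "moves" is one flat list of numbers, 5 for each row, row after row: the opening in per cent of the stroke, from 0 (shut) to 100 (fully open), then the shift along the world's x, y, z in cm, then the turn about the world's z in rad. A call has exactly 10 rows; each row shifts and turns the commanded pose from where the row before left it; what a row does not reach is not made up. A row lasts 1/10 s, in which the tool goes at most 50 mm and 8.59 degrees, less where a joint would pass 70% of its speed; a pose out of reach is approached as far as the arm can. A call is refused whole if a number of a shift passes 5 or a number of a turn 0.15, either way. A call with a gripper value outside its range is refused whole. The fingers move at their own pace and stop on an object; "squeeze" is the grip in N (left out, the last holds). Time passes only in rows, so rows that do not move let the fingers close, or fill a call up. It gives the time, the measured TCP pose, the force and the opening at its end, in the units of the state.
- manip.get_state(): the state, without advancing time (a new reading comes with each control period).
- manip.get_image(name): name is "scene" or "top" or "wrist"; returns the picture (420x560x3 uint8, red, green, blue); there is no depth.
- manip.camera_info(name): a dict with "fov_y" (degrees; the focal length in pixels is half the picture's height over the tangent of half this angle, whatever the lens; pixels are square), "cx", "cy" (the principal point, pixels), "dist" ([k1, k2, p1, p2, k3] as OpenCV has them; the pictures are not rectified), "rvec" (rotation vector, rad) and "tvec" (3), from world to camera coordinates, as OpenCV has them; the wrist camera has in their place "hand_eye" (4x4, takes a point from camera to tool coordinates, whose origin is the TCP and whose axes are the flange's). Camera axes: x right, y down, z forward; pixel columns grow to the right and rows downward; lengths in m; the calibration is good to about 2 mm. A picture is of the moment at which its call begins: read the wrist's pose just before it. camera_info takes no time and is no camera call.
- manip.sign_off(): hands the job in, once; it reports no verdict.
The state is a dict: "clock": time; "qpos": joint angles; "qd": joint speeds; "effort": joint torques, N m; "position": TCP position; "ee_rot": TCP orientation; "contact_force": force on the tool from outside, world axes, zero at the start; "moment": the same for the moment, N m; "width": finger opening in m.
Only numpy, scipy, OpenCV 4.12 (cv2) and the standard library are available. Lean on these libraries where they do the work, as an engineer would, in place of code of your own. Each camera call takes 0.05 s, during which the arm holds its last target. There are 200 camera calls.

## Working session

There is one attempt and no reset: what is moved stays moved. The work goes in short steps, Python scripts to look and compute and a tool call to move; the robot and the scene stay as the last step left them, time stands still between calls to the robot, and variables do not carry over. Pictures are saved under pics/ and viewed, about 8 in all and at most 12, crops included, and the job is handed in when it is done.

Besides the shell and the picture viewer there is one more tool, called after "Request:" by a JSON object that holds its "op" and its "data". carry_out: Moves the arm, as the interface text tells. Its arguments: {"type":"object","properties":{"moves":{"type":"array","items":{"type":"number"}},"squeeze":{"type":"number"}},"required":["moves"]}

```bash
mkdir -p pics
cat > h.py <<'E'
import numpy as np, cv2
from rig import manip
from scipy.spatial.transform import Rotation as R
def K(n):
    c=manip.camera_info(n); f=210/np.tan(np.radians(c["fov_y"])/2)
    return np.array([[f,0,c["cx"]],[0,f,c["cy"]],[0,0,1.]]),np.array(c["dist"],float),c
def pose(n,st=None):
    k,d,c=K(n)
    if "rvec" in c and c["rvec"] is not None:
        Rm=cv2.Rodrigues(np.array(c["rvec"],float))[0]; t=np.array(c["tvec"],float).ravel()
        return Rm,t
    st=st or manip.get_state(); w,x,y,z=st["ee_rot"]
    T=np.eye(4);T[:3,:3]=R.from_quat([x,y,z,w]).as_matrix();T[:3,3]=st["position"]
    T=np.linalg.inv(T@np.array(c["hand_eye"])); return T[:3,:3],T[:3,3]
def ray(n,px,z,st=None):
    "pixels -> world points on plane z"
    k,d,_=K(n);Rm,t=pose(n,st)
    p=cv2.undistortPoints(np.array(px,float).reshape(-1,1,2),k,d).reshape(-1,2)
    v=np.c_[p,np.ones(len(p))]@Rm; o=-Rm.T@t
    return o+v*((np.array(z)-o[2])/v[:,2])[:,None]
def proj(n,P,st=None):
    k,d,_=K(n);Rm,t=pose(n,st)
    return cv2.projectPoints(np.array(P,float).reshape(-1,1,3),cv2.Rodrigues(Rm)[0],t,k,d)[0].reshape(-1,2)
def snap(n,f,crop=None,s=1):
    im=cv2.cvtColor(manip.get_image(n),cv2.COLOR_RGB2BGR); cv2.imwrite(f"pics/{f}_raw.png",im)
    if crop: im=im[crop[1]:crop[3],crop[0]:crop[2]]
    cv2.imwrite(f"pics/{f}.png",cv2.resize(im,None,fx=s,fy=s,interpolation=cv2.INTER_CUBIC)); return im
E
python3 - <<'E'
from h import *
np.set_printoptions(precision=3,suppress=True)
s=manip.get_state();print(s)
for n in("scene","top","wrist"):print(n,manip.camera_info(n))
a=cv2.cvtColor(manip.get_image("top"),cv2.COLOR_RGB2BGR);cv2.imwrite("pics/top0_raw.png",a)
b=cv2.cvtColor(manip.get_image("scene"),cv2.COLOR_RGB2BGR);cv2.imwrite("pics/scene0_raw.png",b)
cv2.imwrite("pics/top0.png",cv2.resize(a,(800,600)));cv2.imwrite("pics/scene0.png",cv2.resize(b,(800,600)))
E
```

```text
{'clock': 0.0, 'qpos': array([ 1.146,  0.277,  1.506,  0.   ,  1.361, -0.121]), 'qd': array([ 0.001, -0.001, -0.001,  0.   , -0.001,  0.001]), 'effort': array([ -0.   , -41.676, -24.58 ,  -0.001,   0.011,  -0.   ]), 'position': array([0.172, 0.548, 0.23 ]), 'ee_rot': array([-0.   ,  0.151,  0.988, -0.001]), 'contact_force': array([-0.199,  0.068,  0.203]), 'moment': array([-0.004,  0.   ,  0.016]), 'width': 0.08554723443076034}
scene {'fov_y': 53.46851694319755, 'cx': 280.0086742506556, 'cy': 208.73060550932433, 'dist': array([0.014, 0.   , 0.   , 0.   , 0.   ]), 'rvec': array([ 0.534,  2.884, -0.804]), 'tvec': array([ 0.525, -0.042,  1.092])}
top {'fov_y': 43.67914273701221, 'cx': 271.8894202435217, 'cy': 212.0818237297553, 'dist': array([-0.121,  0.   ,  0.   ,  0.   ,  0.   ]), 'rvec': array([ 2.187, -2.146,  0.081]), 'tvec': array([-0.104,  0.547,  1.205])}
wrist {'fov_y': 61.95556189935738, 'cx': 286.51713279235497, 'cy': 211.99627399003936, 'dist': array([0.01, 0.  , 0.  , 0.  , 0.  ]), 'hand_eye': array([[-0.001, -0.95 , -0.314,  0.08 ],
       [ 1.   , -0.001, -0.   , -0.001],
       [ 0.   , -0.314,  0.95 , -0.144],
       [ 0.   ,  0.   ,  0.   ,  1.   ]])}
```

View pics/top0.png

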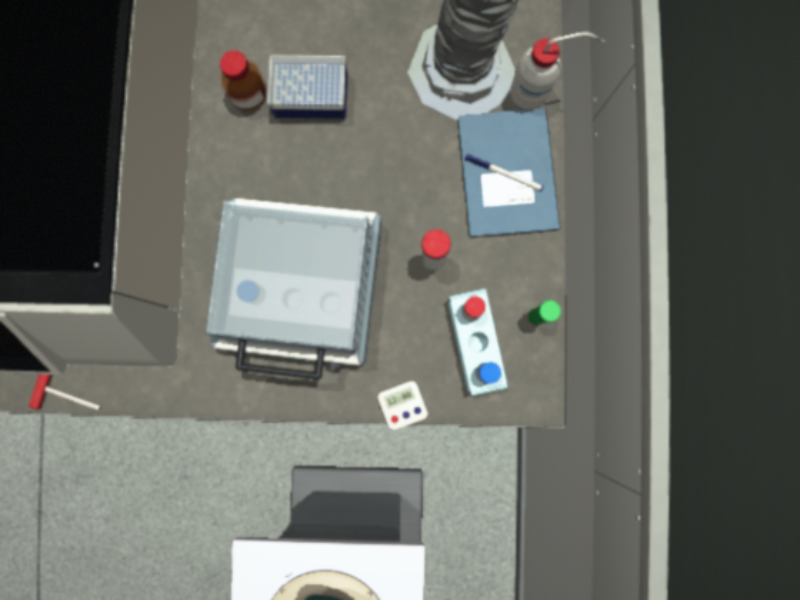

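View pics/scene0.png

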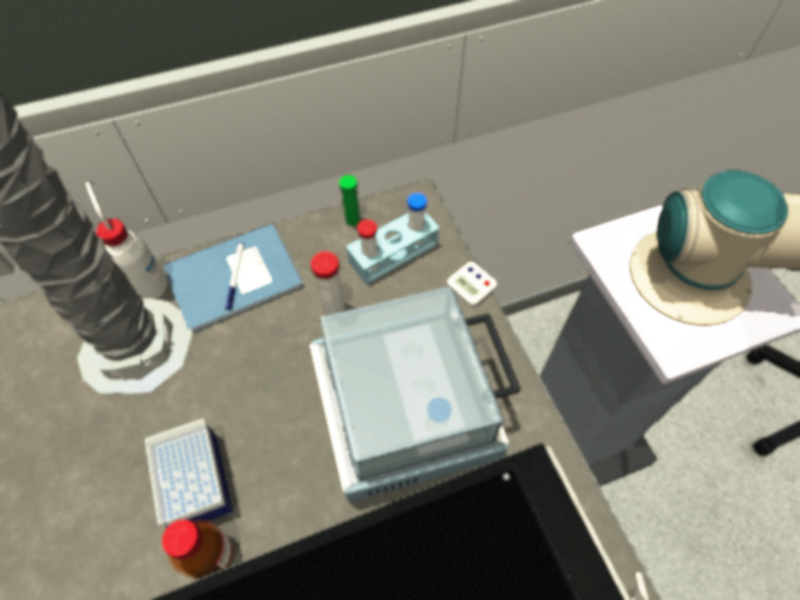

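The candidates for the red tube, in top-view pixels at 800x600, are:
- (474,307): the small red cap in the rack's end hole.
- (435,243): a larger, free-standing red-capped tube.
- (233,64): the red cap of the brown bottle.
- (545,50): the red cap of the wash bottle.
- (549,312): a green tube.

By the description it is the one in the rack, (474,307). I'll check it in a close crop and measure.

Run:
```python
from h import *
np.set_printoptions(precision=3,suppress=True)
im=cv2.imread("pics/top0_raw.png")[130:310,135:375]
cv2.imwrite("pics/crop0.png",cv2.resize(im,(800,600),interpolation=cv2.INTER_CUBIC))
f=lambda p,z:ray("top",np.array(p)*.7,z)
print("red,blueA caps",f([(474,307),(489,373)],.118))
print("big red @.15",f([(435,243)],.15), "green",f([(549,312)],.11))
print("wells @.08",f([(294,298),(331,302)],.08),"blue b",f([(248,291)],.14))
print("bar ends",f([(239,370),(320,378)],.129))
print("timer",f([(403,404)],.02))
hsv=cv2.cvtColor(cv2.imread("pics/top0_raw.png"),cv2.COLOR_BGR2HSV)
m=((hsv[...,0]<8)|(hsv[...,0]>172))&(hsv[...,1]>150)&(hsv[...,2]>90)
n,l,st,c=cv2.connectedComponentsWithStats(m.astype(np.uint8))
for i in range(1,n):
  if st[i,4]>30: print(c[i],st[i],ray("top",[c[i]],.118))
```

```text
red,blueA caps [[ 0.536 -0.225  0.118]
 [ 0.437 -0.249  0.118]]
big red @.15 [[ 0.628 -0.163  0.15 ]] green [[ 0.531 -0.341  0.11 ]]
wells @.08 [[ 0.548  0.054  0.08 ]
 [ 0.543 -0.004  0.08 ]] blue b [[0.552 0.115 0.14 ]]
bar ends [[0.434 0.127 0.129]
 [0.425 0.004 0.129]]
timer [[ 0.384 -0.121  0.02 ]]
[381.454  36.575] [373  28  18  17 207] [[ 0.945 -0.336  0.118]]
[163.06   44.202] [155  36  19  18 252] [[0.92  0.161 0.118]]
[304.793 170.517] [296 161  19  20 290] [[ 0.632 -0.165  0.118]]
[331.866 214.701] [325 209  14  13 134] [[ 0.537 -0.225  0.118]]
[ 27.148 273.698] [ 21 263  14  23 169] [[0.392 0.446 0.118]]
```

View pics/crop0.png

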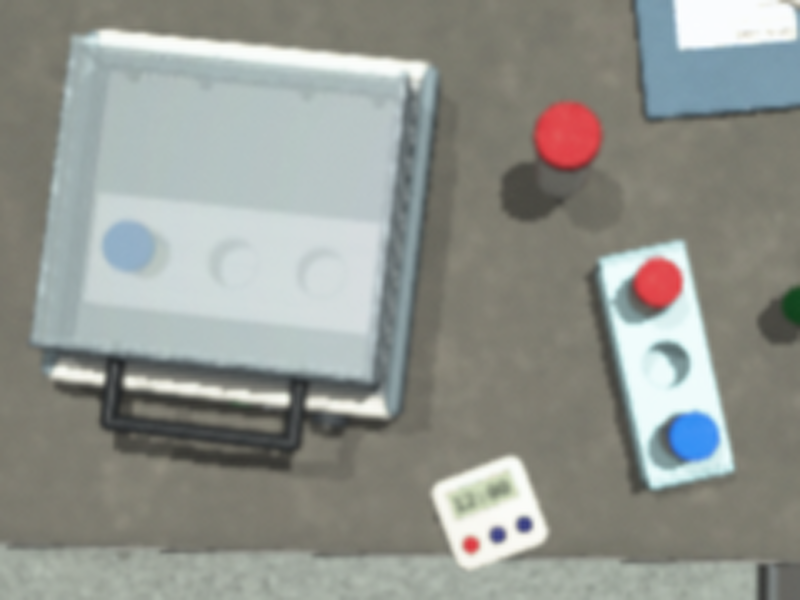

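The top view and crop show the small red cap in the rack's upper hole at (474,307), which gives (0.537,-0.225). The blue cap is 103 mm from it, matching the 100 mm the description implies, and the larger loose red tube is ruled out. The bar is centred near (0.430,0.066,0.129) and the incubator yaw is about -0.075. Next I go round the centrifuge corner to stand above the bar.

Request:
{"op": "carry_out", "data": {"moves": [40,1.6,-4.2,0,-0.134,40,1.6,-4.2,0,-0.134,40,1.6,-4.2,0,-0.134,40,1.6,-4.2,0,-0.134,40,1.6,-4.2,0,-0.134,40,1.6,-4.2,0,-0.134,40,1.6,-4.2,0,-0.134,40,1.6,-4.2,0,-0.134,40,1.6,-4.2,0,-0.134,40,1.6,-4.2,0,-0.134], "squeeze": 25}}

```text
clock: 1.1
position: [0.332, 0.127, 0.2313]
ee_rot: [0.0, 0.734, 0.679, 0.0]
contact_force: [1.2, 0.4, 1.0]
width: 0.0342
```

Request:
{"op": "carry_out", "data": {"moves": [40,2,-1.2,0,0,40,2,-1.2,0,0,40,2,-1.2,0,0,40,2,-1.2,0,0,40,1.7,-1.4,0,0,40,0,0,0,0,40,0,0,0,0,40,0,0,0,0,40,0,0,0,0,40,0,0,0,0]}}

```text
clock: 2.1
position: [0.4284, 0.0672, 0.2315]
ee_rot: [0.0, 0.732, 0.681, 0.0]
contact_force: [0.4, -0.3, -0.1]
width: 0.0345
```

Run:
```python
from h import *
np.set_printoptions(precision=4,suppress=True)
s=manip.get_state();print(s["clock"],s["position"],s["ee_rot"],s["qpos"],s["width"],s["contact_force"])
snap("wrist","w1")
w,x,y,z=s["ee_rot"];print(R.from_quat([x,y,z,w]).as_matrix())
c=np.array([.4295,.0655,.129]);yv=np.array([.075,.997,0])
print(proj("wrist",[c-yv*.06,c,c+yv*.06],s))
```

```text
2.1 [0.4284 0.0672 0.2315] [0.     0.7321 0.6812 0.0001] [-0.0052  0.06    1.7779  0.0001  1.3035  0.0668] 0.034451129285147826 [ 0.362  -0.3337 -0.1225]
[[ 0.072   0.9974  0.0002]
 [ 0.9974 -0.072   0.0001]
 [ 0.0001  0.0002 -1.    ]]
[[287.5396 283.5593]
 [287.7996 212.0226]
 [288.1015 129.2787]]
```

View pics/w1.png

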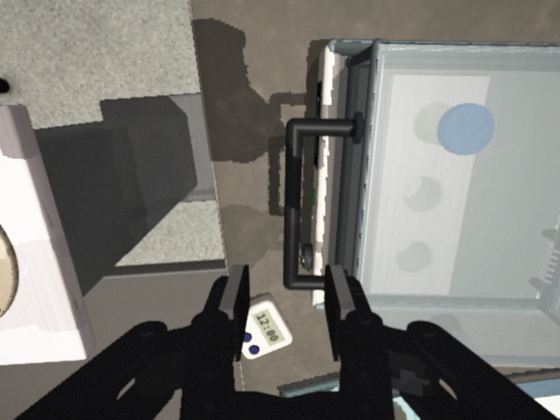

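The wrist view shows the bar from (292,124) to (292,283), a few pixels right of the prediction (288). The wells are at (423,195) and (413,257), and the timer is clear. I'll refine the bar position from these.

Run:
```python
from h import *
np.set_printoptions(precision=4,suppress=True)
s=manip.get_state()
im=cv2.imread("pics/w1_raw.png",0)
for r in (160,180,200,220,240,260):
  a=im[r,270:320]; c=np.where(a<32)[0]+270; print(r,c.min() if len(c) else 0,c.max() if len(c) else 0, ray("wrist",[(c.mean(),r)],.129,s))
print(ray("wrist",[(292,124),(292,283)],.129,s))
print(ray("wrist",[(422,195),(412,257)],.08,s),ray("wrist",[(466,129)],.14,s))
```

```text
160 286 316 [[0.4387 0.1036 0.129 ]]
180 286 299 [[0.4347 0.0894 0.129 ]]
200 285 299 [[0.4334 0.0744 0.129 ]]
220 285 298 [[0.4301 0.0591 0.129 ]]
240 285 298 [[0.4307 0.0428 0.129 ]]
260 284 296 [[0.4268 0.0262 0.129 ]]
[[0.437  0.1285 0.129 ]
 [0.4287 0.0058 0.129 ]]
[[ 0.5468  0.0563  0.08  ]
 [ 0.5404 -0.003   0.08  ]] [[0.5505 0.1177 0.14  ]]
```

Request:
{"op": "carry_out", "data": {"moves": [40,0.35,0,-2,0,40,0,0,-2,0,40,0,0,-2,0,40,0,0,-2,0,40,0,0,-2,0,40,0,0,-1.2,0,40,0,0,-0.9,0,0,0,0,0,0,0,0,0,0,0,0,0,0,0,0], "squeeze": 25}}

```text
clock: 3.15
position: [0.4324, 0.0669, 0.1105]
ee_rot: [-0.0, 0.733, 0.681, 0.0]
contact_force: [-1.1, 0.5, 0.1]
width: 0.011
```

Request:
{"op": "carry_out", "data": {"moves": [0,0,0,0,0,0,0,0,0,0,0,0,0,0,0,0,0,0,0,0,0,0,0,0,0,0,0,0,0,0,0,0,0,0,0,0,0,0,0,0,0,0,0,0,0,0,0,0,0,0]}}

```text
clock: 4.15
position: [0.4323, 0.0669, 0.1103]
ee_rot: [-0.0, 0.732, 0.681, 0.0]
contact_force: [-2.2, 1.6, 0.8]
width: 0.0109
```

Run:
```python
import numpy as np
th=np.linspace(0,1.43,31);d=-24*np.cos(th)+4.5*np.sin(th)+24;z=24*np.sin(th)+4.5*np.cos(th)-4.5
P=np.round(np.c_[d*.9974,-.072*d,z],2);D=np.diff(P,axis=0)
for k in range(3):print(", ".join(f"0, {a:.2f}, {b:.2f}, {c:.2f}, 0" for a,b,c in D[10*k:10*k+10]))
print(P[[10,20,30]],th[[10,20,30]])
```

```text
0, 0.24, -0.02, 1.14, 0, 0, 0.30, -0.02, 1.12, 0, 0, 0.34, -0.02, 1.11, 0, 0, 0.40, -0.03, 1.10, 0, 0, 0.46, -0.04, 1.07, 0, 0, 0.50, -0.03, 1.05, 0, 0, 0.55, -0.04, 1.02, 0, 0, 0.60, -0.04, 1.00, 0, 0, 0.65, -0.05, 0.97, 0, 0, 0.69, -0.05, 0.93, 0
0, 0.73, -0.05, 0.90, 0, 0, 0.78, -0.06, 0.87, 0, 0, 0.82, -0.06, 0.82, 0, 0, 0.85, -0.06, 0.79, 0, 0, 0.90, -0.07, 0.74, 0, 0, 0.92, -0.06, 0.70, 0, 0, 0.96, -0.07, 0.66, 0, 0, 0.99, -0.07, 0.61, 0, 0, 1.02, -0.08, 0.56, 0, 0, 1.04, -0.07, 0.51, 0
0, 1.06, -0.08, 0.47, 0, 0, 1.09, -0.08, 0.41, 0, 0, 1.10, -0.08, 0.35, 0, 0, 1.12, -0.08, 0.31, 0, 0, 1.14, -0.08, 0.25, 0, 0, 1.14, -0.08, 0.20, 0, 0, 1.15, -0.09, 0.14, 0, 0, 1.16, -0.08, 0.09, 0, 0, 1.16, -0.08, 0.03, 0, 0, 1.16, -0.09, -0.03, 0
[[ 4.73 -0.34 10.51]
 [13.74 -0.99 17.67]
 [25.02 -1.81 19.89]] [0.47666667 0.95333333 1.43      ]
```

Request:
{"op": "carry_out", "data": {"moves": [0,0.24,-0.02,1.14,0,0,0.3,-0.02,1.12,0,0,0.34,-0.02,1.11,0,0,0.4,-0.03,1.1,0,0,0.46,-0.04,1.07,0,0,0.5,-0.03,1.05,0,0,0.55,-0.04,1.02,0,0,0.6,-0.04,1.0,0,0,0.65,-0.05,0.97,0,0,0.69,-0.05,0.93,0]}}

```text
clock: 5.15
position: [0.4775, 0.0627, 0.2161]
ee_rot: [-0.001, 0.732, 0.681, -0.003]
contact_force: [-8.2, -0.2, 3.7]
width: 0.0108
```

Request:
{"op": "carry_out", "data": {"moves": [0,0.73,-0.05,0.9,0,0,0.78,-0.06,0.87,0,0,0.82,-0.06,0.82,0,0,0.85,-0.06,0.79,0,0,0.9,-0.07,0.74,0,0,0.92,-0.06,0.7,0,0,0.96,-0.07,0.66,0,0,0.99,-0.07,0.61,0,0,1.02,-0.08,0.56,0,0,1.04,-0.07,0.51,0]}}

```text
clock: 6.15
position: [0.5709, 0.0541, 0.2899]
ee_rot: [0.003, 0.733, 0.681, -0.001]
contact_force: [-4.1, -4.8, 8.5]
width: 0.0112
```

Request:
{"op": "carry_out", "data": {"moves": [0,1.06,-0.08,0.47,0,0,1.09,-0.08,0.41,0,0,1.1,-0.08,0.35,0,0,1.12,-0.08,0.31,0,0,1.14,-0.08,0.25,0,0,1.14,-0.08,0.2,0,0,1.15,-0.09,0.14,0,0,1.16,-0.08,0.09,0,0,1.16,-0.08,0.03,0,0,0.6,-0.05,0,0]}}

```text
clock: 7.15
position: [0.6802, 0.0446, 0.3104]
ee_rot: [0.005, 0.733, 0.68, -0.001]
contact_force: [-0.1, -6.7, -0.2]
width: 0.0112
```

Request:
{"op": "carry_out", "data": {"moves": [0,0.3,0,0,0,0,0.3,0,0,0,0,0,0,0,0,0,0,0,0,0,0,0,0,0,0,0,0,0,0,0,0,0,0,0,0,0,0,0,0,0,0,0,0,0,0,0,0,0,0,0]}}

```text
clock: 8.15
position: [0.6853, 0.0442, 0.3102]
ee_rot: [0.005, 0.733, 0.68, -0.001]
contact_force: [0.6, -6.2, -0.8]
width: 0.011
```

Request:
{"op": "carry_out", "data": {"moves": [40,0,0,0,0,40,0,0,0,0,40,0,0,0,0,40,0,0,0,0,40,0,0,0,0,40,0,0,1.5,0,40,0,0,2,0,40,0,0,2,0,40,0,0,2,0,40,0,0,2,0]}}

```text
clock: 9.15
position: [0.6831, 0.0492, 0.4054]
ee_rot: [0.0, 0.732, 0.681, 0.0]
contact_force: [0.2, 0.1, 1.0]
width: 0.0343
```

Request:
{"op": "carry_out", "data": {"moves": [70,-2,-3,0,0,70,-2,-3,0,0,70,-2,-3,0,0,70,-2,-3,0,0,70,-2,-3,0,0,70,-2,-3,0,0,70,-2,-3,-1,0,70,-1,-3,-1,0,70,0,-2,-2,0,70,0,-0.5,-2,0]}}

```text
clock: 10.15
position: [0.5328, -0.2184, 0.3444]
ee_rot: [0.001, 0.733, 0.68, -0.0]
contact_force: [-0.5, 0.1, -0.1]
width: 0.0597
```

Run:
```python
from h import *
np.set_printoptions(precision=4,suppress=True)
s=manip.get_state();print(s["clock"],s["position"],s["ee_rot"],s["width"],s["contact_force"])
w=snap("wrist","w2"); sc=snap("scene","s2")
cv2.imwrite("pics/c2.png",np.hstack([cv2.resize(w,(400,300)),cv2.resize(sc,(400,300))]))
print(proj("wrist",[[.537,-.225,.118],[.541,-.226,.118]],s))
hsv=cv2.cvtColor(w,cv2.COLOR_BGR2HSV)
m=((hsv[...,0]<8)|(hsv[...,0]>172))&(hsv[...,1]>150)&(hsv[...,2]>90)
n,l,st,c=cv2.connectedComponentsWithStats(m.astype(np.uint8))
for i in range(1,n):
  if st[i,4]>30: print(c[i],st[i],ray("wrist",[c[i]],.118,s))
```

```text
10.15 [ 0.5328 -0.2184  0.3444] [ 0.0012  0.7333  0.6799 -0.0001] 0.059749840508958214 [-0.5221  0.0548 -0.0686]
[[290.3548 179.7133]
 [294.1052 180.3376]]
[139.6757  80.473 ] [135  76  10  10  74] [[ 0.3957 -0.1136  0.118 ]]
[380.6034 116.8053] [ 359   94   45   47 1649] [[ 0.6337 -0.1665  0.118 ]]
[289.8384 180.5287] [276 166  29  30 662] [[ 0.5364 -0.2259  0.118 ]]
```

View pics/c2.png

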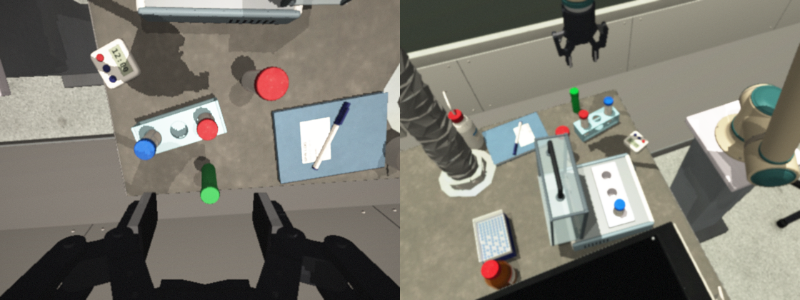

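The left half shows the red tube at wrist pixel (290,181), giving (0.536,-0.226), which agrees with the top camera. The right half shows the hood standing open by itself with the hand off, and wells 1 and 2 empty. I'll descend on the tube.

Request:
{"op": "carry_out", "data": {"moves": [70,0.35,-0.9,-3,0,70,0,0,-4,0,70,0,0,-4,0,70,0,0,-4,0,70,0,0,-3,0,70,0,0,-1.5,0,70,0,0,0,0,70,0,0,0,0,70,0,0,0,0,70,0,0,0,0]}}

```text
clock: 11.25
position: [0.5377, -0.2253, 0.1512]
ee_rot: [0.002, 0.732, 0.681, 0.001]
contact_force: [0.4, -0.0, -0.4]
width: 0.0596
```

Request:
{"op": "carry_out", "data": {"moves": [70,-0.1,-0.05,-2,0,70,0,0,-2,0,70,0,0,-2,0,70,0,0,-1.5,0,70,0,0,-0.5,0,70,0,0,0,0,0,0,0,0,0,0,0,0,0,0,0,0,0,0,0,0,0,0,0,0], "squeeze": 25}}

```text
clock: 12.25
position: [0.5366, -0.226, 0.0709]
ee_rot: [0.001, 0.732, 0.681, 0.0]
contact_force: [-1.3, -0.0, 5.8]
width: 0.0309
```

Request:
{"op": "carry_out", "data": {"moves": [0,0,0,0,0,0,0,0,0,0,0,0,0,0,0,0,0,0,0.5,0,0,0,0,1,0,0,0,0,1,0,0,0,0,1.5,0,0,0,0,2,0,0,0,0,2,0,0,0,0,2,0]}}

```text
clock: 13.25
position: [0.5356, -0.2255, 0.171]
ee_rot: [0.0, 0.732, 0.681, 0.0]
contact_force: [0.8, -1.1, -0.7]
width: 0.0313
```

Request:
{"op": "carry_out", "data": {"moves": [0,0,0,2,0,0,0,1,2,0,0,0,3,2,0,0,0,4,0,0,0,0,4,0,0,0,0.3,4,0,0,0,0.2,3.5,0,0,0,0,2,0,0,0,0,0.7,0,0,0,0,0,0,0]}}

```text
clock: 14.25
position: [0.5406, -0.003, 0.2301]
ee_rot: [0.0, 0.732, 0.681, 0.0]
contact_force: [0.3, 0.3, -0.4]
width: 0.0311
```

Run:
```python
from h import *
np.set_printoptions(precision=4,suppress=True)
s=manip.get_state();print(s["clock"],s["position"],s["ee_rot"],s["width"],s["contact_force"])
w=snap("wrist","w3"); sc=snap("scene","s3"); t=snap("top","t3")
print("wells scene/top/wrist",*[proj(n,[[.542,-.003,.08],[.5468,.056,.08]],s) for n in("scene","top","wrist")])
cv2.imwrite("pics/c3.png",np.vstack([np.hstack([cv2.resize(w,(400,300)),cv2.resize(t[140:270,130:303],(400,300),interpolation=2)]),np.hstack([cv2.resize(sc[160:340,200:440],(400,300),interpolation=2),cv2.resize(w[0:210,200:480],(400,300),interpolation=2)])]))
```

```text
14.25 [ 0.5406 -0.003   0.2301] [0.0004 0.7319 0.6814 0.0001] 0.03105649391730801 [ 0.3002  0.2603 -0.3923]
wells scene/top/wrist [[288.3474 244.7613]
 [296.4106 268.6285]] [[231.0473 211.9243]
 [204.9604 209.3232]] [[287.8113 192.8339]
 [288.5565 122.7468]]
```

View pics/c3.png

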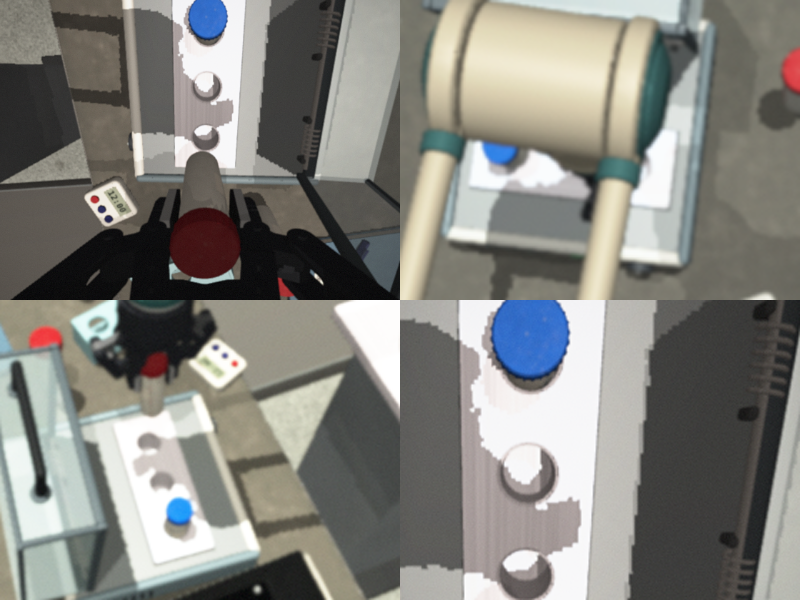

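This picture shows the tube held upright, foot at wrist pixel about (286,215). Well_2 is at about (288,192) and well_1 at (290,120), both matching the projected positions. The hood is still open. I'll overlay the predicted foot and well circles to get the insertion offset.

Run:
```python
from h import *
np.set_printoptions(precision=4,suppress=True)
s=manip.get_state();w=cv2.imread("pics/w3_raw.png")
a=np.linspace(0,2*np.pi,60);ci=np.c_[np.cos(a),np.sin(a),0*a]
k=4;x0,y0=200,90
o=cv2.resize(w[y0:y0+150,x0:x0+200],None,fx=k,fy=k,interpolation=cv2.INTER_CUBIC)
def dr(c,r,col):
    p=(proj("wrist",ci*r+np.array(c),s)-[x0,y0]+.5)*k; cv2.polylines(o,[p.astype(int).reshape(-1,1,2)],1,col,1)
p=s["position"]
dr([.542,-.003,.08],.016,(0,0,255));dr([.5468,.0575,.08],.016,(0,0,255))
dr([p[0],p[1],.167],.014,(0,200,0));dr([p[0],p[1],.186],.014,(0,200,0))
cv2.imwrite("pics/o3.png",o)
```

```text
(no output)
```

View pics/o3.png

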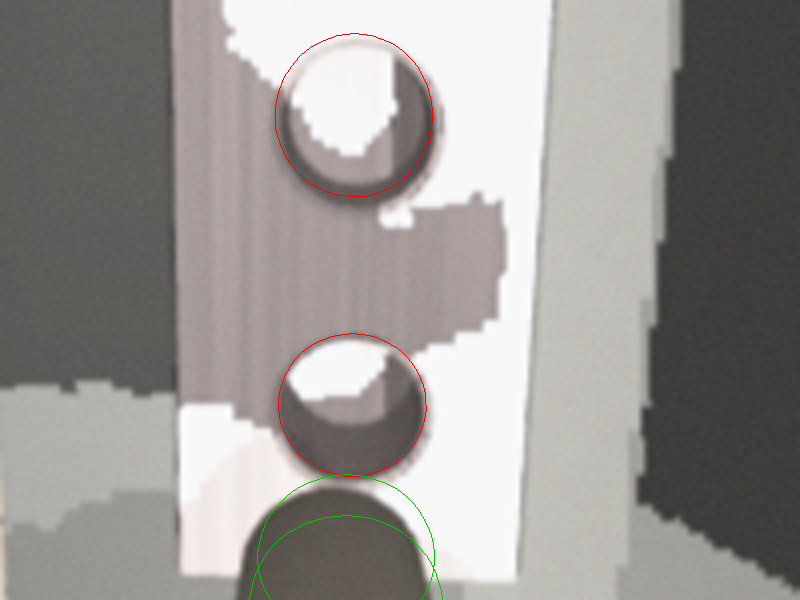

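The well circles fit the image. The foot looks about 1.7 mm short in x and 1–2 mm short in y compared with the prediction. I'll correct, lower the foot to just above the block and look again, since the parallax is small there.

Request:
{"op": "carry_out", "data": {"moves": [0,0.3,0.1,-1,0,0,0,0,-2,0,0,0,0,-2,0,0,0,0,-1.5,0,0,0,0,-0.7,0,0,0,0,-0.2,0,0,0,0,0,0,0,0,0,0,0,0,0,0,0,0,0,0,0,0,0]}}

```text
clock: 15.4
position: [0.544, -0.0025, 0.1562]
ee_rot: [0.001, 0.732, 0.681, 0.0]
contact_force: [-0.3, 0.3, -0.1]
width: 0.0315
```

Run:
```python
from h import *
np.set_printoptions(precision=4,suppress=True)
s=manip.get_state();print(s["clock"],s["position"],s["contact_force"]);w=snap("wrist","w4");sc=snap("scene","s4")
a=np.linspace(0,2*np.pi,60);ci=np.c_[np.cos(a),np.sin(a),0*a]
p=s["position"];k=4;x0,y0=np.round(proj("wrist",[[.542,-.003,.08]],s)[0]-[62,70]).astype(int)
o=cv2.resize(w[y0:y0+130,x0:x0+125],None,fx=k,fy=k,interpolation=cv2.INTER_CUBIC)
def dr(c,r,col):
    q=(proj("wrist",ci*r+np.array(c),s)-[x0,y0]+.5)*k; cv2.polylines(o,[q.astype(int).reshape(-1,1,2)],1,col,1)
dr([.542,-.003,.08],.016,(0,0,255))
dr([p[0]-.0017,p[1]-.001,p[2]-.063],.014,(0,200,0))
h=o.shape[0];S=cv2.resize(sc[190:330,220:300],(297,h),interpolation=2)
cv2.imwrite("pics/o4.png",np.hstack([o,S]))
```

```text
15.4 [ 0.544  -0.0025  0.1562] [-0.325   0.3169 -0.1135]
```

View pics/o4.png

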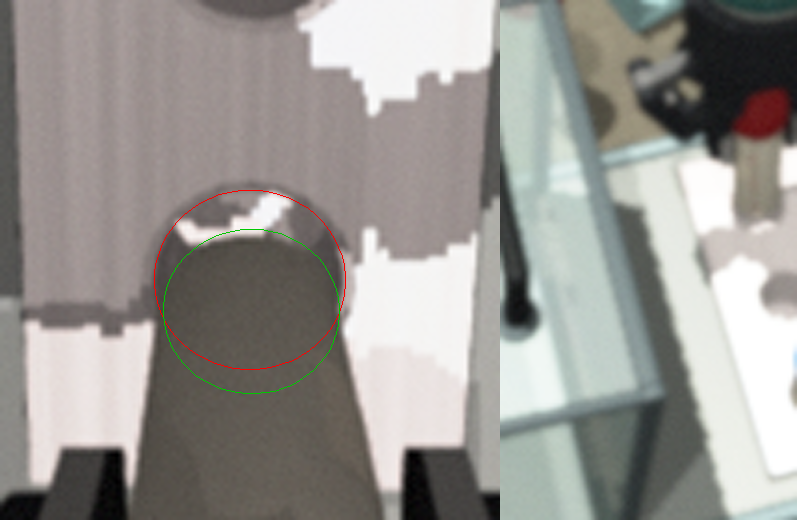

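The foot circle is centred in x, column 250 against 251 for the well, and needs about +1 mm in y. I'll insert slowly while watching the force.

Request:
{"op": "carry_out", "data": {"moves": [0,0,0.1,-0.2,0,0,0,0,-0.4,0,0,0,0,-0.4,0,0,0,0,-0.4,0,0,0,0,-0.4,0,0,0,0,-0.4,0,0,0,0,-0.4,0,0,0,0,-0.4,0,0,0,0,-0.3,0,0,0,0,0,0]}}

```text
clock: 16.5
position: [0.5433, -0.0015, 0.122]
ee_rot: [-0.0, 0.732, 0.681, -0.0]
contact_force: [0.1, 0.0, -0.4]
width: 0.0311
```

Request:
{"op": "carry_out", "data": {"moves": [0,0,0,-0.4,0,0,0,0,-0.4,0,0,0,0,-0.4,0,0,0,0,-0.4,0,0,0,0,-0.4,0,0,0,0,-0.3,0,0,0,0,-0.2,0,0,0,0,-0.1,0,0,0,0,0,0,0,0,0,0,0]}}

```text
clock: 17.5
position: [0.5437, -0.0015, 0.0966]
ee_rot: [0.0, 0.732, 0.681, 0.0]
contact_force: [-0.2, 0.2, -1.0]
width: 0.031
```

Request:
{"op": "carry_out", "data": {"moves": [0,0,0,-0.1,0,0,0,0,-0.1,0,0,0,0,-0.1,0,0,0,0,0,0,0,0,0,0,0,0,0,0,0,0,0,0,0,0,0,0,0,0,0,0,0,0,0,0,0,0,0,0,0,0]}}

```text
clock: 18.5
position: [0.5436, -0.0015, 0.0935]
ee_rot: [0.0, 0.732, 0.681, 0.0]
contact_force: [0.1, 0.2, 0.2]
width: 0.0309
```

Request:
{"op": "carry_out", "data": {"moves": [0,0,0,-0.1,0,0,0,0,-0.1,0,0,0,0,0,0,60,0,0,0,0,60,0,0,0,0,60,0,0,0,0,60,0,0,0,0,60,0,0,0,0,60,0,0,0.5,0,60,0,0,1,0]}}

```text
clock: 19.5
position: [0.543, -0.0014, 0.1064]
ee_rot: [-0.001, 0.732, 0.681, -0.001]
contact_force: [-1.4, 0.1, -0.4]
width: 0.0512
```

Request:
{"op": "carry_out", "data": {"moves": [60,0,0,2,0,60,0,0,3,0,60,0,0,3,0,60,0,0,3,0,60,-1,0,4,0,60,-1,0,4,0,60,0,0.5,4,0,40,0,0.5,4,0,40,0,0,2,0,40,0,0,0,0]}}

```text
clock: 20.5
position: [0.5247, 0.0085, 0.4011]
ee_rot: [0.003, 0.732, 0.681, 0.003]
contact_force: [-0.2, -0.2, -1.1]
width: 0.034
```

Run:
```python
from h import *
np.set_printoptions(precision=4,suppress=True)
s=manip.get_state();print(s["clock"],s["position"],s["contact_force"],s["width"]);w=snap("wrist","w5");sc=snap("scene","s5")
cv2.imwrite("pics/c5.png",np.hstack([cv2.resize(w,(400,300)),cv2.resize(sc[150:330,190:430],(400,300),interpolation=2)]))
for n,im in(("scene",sc),("wrist",w)):
  hsv=cv2.cvtColor(im,cv2.COLOR_BGR2HSV)
  for nm,m in(("red",((hsv[...,0]<8)|(hsv[...,0]>172))),("blue",(hsv[...,0]>100)&(hsv[...,0]<125))):
    N,l,st,c=cv2.connectedComponentsWithStats((m&(hsv[...,1]>150)&(hsv[...,2]>60)).astype(np.uint8))
    for i in range(1,N):
      if st[i,4]>80: print(n,nm,c[i],st[i],ray(n,[c[i]],.135,s))
  print(n,proj(n,[[.543,-.003,.14],[.5505,.117,.14]],s))
```

```text
20.5 [0.5247 0.0085 0.4011] [-0.1702 -0.1893 -1.1449] 0.03402445103541944
scene red [ 77.7751 162.3293] [ 67 153  21  18 249] [[ 0.9311 -0.3509  0.135 ]]
scene red [226.509  181.7665] [218 176  19  12 167] [[ 0.6253 -0.1755  0.135 ]]
scene red [290.0066 232.8618] [284 226  13  15 152] [[ 0.5395 -0.0027  0.135 ]]
scene red [127.7811 377.2126] [114 364  32  28 635] [[0.9084 0.1597 0.135 ]]
scene blue [307.1921 286.4576] [301 279  14  16 177] [[0.552  0.1192 0.135 ]]
scene [[288.4644 232.1679]
 [307.6014 284.2911]]
wrist red [297.7158 175.7978] [285 163  26  27 549] [[ 0.5397 -0.003   0.135 ]]
wrist red [374.901  291.7971] [361 278  28  31 616] [[ 0.6326 -0.1686  0.135 ]]
wrist blue [301.9316  66.1669] [288  51  29  32 731] [[0.5519 0.1174 0.135 ]]
wrist blue [244.8673 344.1531] [241 335   8  18  98] [[ 0.4501 -0.2385  0.135 ]]
wrist [[300.6911 176.5188]
 [300.9085  66.3237]]
```

View pics/c5.png

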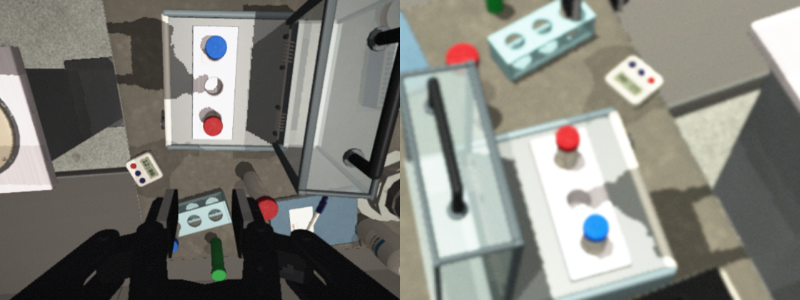

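The red tube stands upright in well_2. The scene and wrist rays at cap height agree to under 1 mm, so it is seated. The blue tube, timer and hood are unchanged. Now I take the bar again.

Request:
{"op": "carry_out", "data": {"moves": [40,2,0.5,0,0,40,3,0.8,0,0,40,3,0.8,0,0,40,3,0.8,0,0,40,3,0.7,0,0,40,1.7,0.4,0,0,40,0.4,0.1,0,0,40,0,0,0,0,40,0,0,0,0,40,0,0,0,0]}}

```text
clock: 21.6
position: [0.6835, 0.0493, 0.3971]
ee_rot: [0.0, 0.733, 0.681, -0.0]
contact_force: [0.2, -0.3, 0.9]
width: 0.0338
```

Run:
```python
from h import *
np.set_printoptions(precision=4,suppress=True)
s=manip.get_state();print(s["clock"],s["position"],s["ee_rot"],s["contact_force"],s["width"]);w=snap("wrist","w6")
y=np.array([.072,.9974,0]);b=np.array([.6875,.0485,.328])
P=proj("wrist",[b-.06*y,b,b+.06*y],s);print(P)
cv2.polylines(w,[P.astype(int).reshape(-1,1,2)],0,(0,0,255),1);cv2.imwrite("pics/w6.png",w)
```

```text
21.6 [0.6835 0.0493 0.3971] [ 0.0001  0.7325  0.6807 -0.    ] [ 0.1757 -0.2898  0.8632] 0.03379387312037561
[[291.9969 306.1789]
 [292.2701 226.4227]
 [292.6    132.2933]]
```

View pics/w6.png

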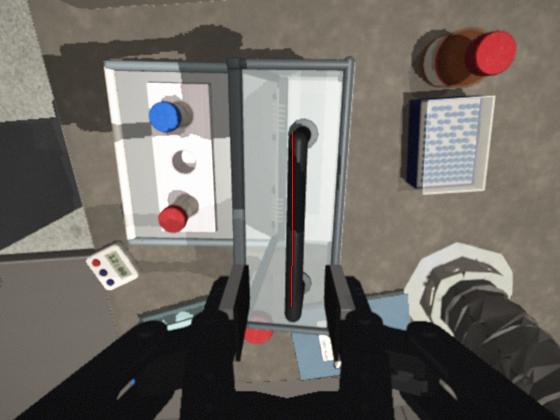

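The bar lies at column 298 against 292 predicted, so about x = 0.690. I'll shift by 0.6 cm and grip it.

Request:
{"op": "carry_out", "data": {"moves": [40,0.6,0,-1,0,40,0,0,-2,0,40,0,0,-2,0,40,0,0,-2,0,40,0,0,-1.2,0,40,0,0,-0.6,0,40,0,0,0,0,0,0,0,0,0,0,0,0,0,0,0,0,0,0,0], "squeeze": 25}}

```text
clock: 22.65
position: [0.6906, 0.0495, 0.3097]
ee_rot: [0.0, 0.733, 0.681, 0.0]
contact_force: [-0.9, 0.5, 1.5]
width: 0.0106
```

Request:
{"op": "carry_out", "data": {"moves": [0,0,0,0,0,0,0,0,0,0,0,0,0,0,0,0,0,0,0,0,0,0,0,0,0,0,0,0,0,0,0,0,0,0,0,0,0,0,0,0,0,0,0,0,0,0,0,0,0,0]}}

```text
clock: 23.65
position: [0.6909, 0.0495, 0.3096]
ee_rot: [0.001, 0.732, 0.681, 0.001]
contact_force: [-2.1, -0.3, 5.4]
width: 0.011
```

Run:
```python
import numpy as np
th=1.45-0.74*(1-np.cos(np.linspace(0,np.pi,28)))/2
d=-24*np.cos(th)+4.5*np.sin(th);z=24*np.sin(th)+4.5*np.cos(th)
d-=d[0];z-=z[0]
P=np.round(np.c_[d*1.007,-.07*d,z],2);D=np.diff(P,axis=0)
D=np.vstack([D,np.zeros((3,3))])
for k in range(3):print(", ".join(f"0, {a:.2f}, {b:.2f}, {c:.2f}, 0" for a,b,c in D[10*k:10*k+10]))
print(P[[10,20,-1]])
```

```text
0, -0.06, 0.00, 0.00, 0, 0, -0.18, 0.02, 0.01, 0, 0, -0.31, 0.02, 0.02, 0, 0, -0.42, 0.03, 0.01, 0, 0, -0.53, 0.03, 0.01, 0, 0, -0.63, 0.05, -0.01, 0, 0, -0.72, 0.05, -0.02, 0, 0, -0.81, 0.05, -0.06, 0, 0, -0.88, 0.07, -0.09, 0, 0, -0.94, 0.06, -0.13, 0
0, -0.98, 0.07, -0.17, 0, 0, -1.00, 0.07, -0.23, 0, 0, -1.01, 0.07, -0.27, 0, 0, -1.01, 0.07, -0.31, 0, 0, -0.99, 0.07, -0.36, 0, 0, -0.95, 0.06, -0.39, 0, 0, -0.91, 0.07, -0.41, 0, 0, -0.84, 0.06, -0.43, 0, 0, -0.77, 0.05, -0.42, 0, 0, -0.69, 0.05, -0.42, 0
0, -0.61, 0.04, -0.39, 0, 0, -0.52, 0.04, -0.36, 0, 0, -0.43, 0.03, -0.30, 0, 0, -0.34, 0.02, -0.25, 0, 0, -0.24, 0.02, -0.19, 0, 0, -0.14, 0.01, -0.11, 0, 0, -0.05, 0.00, -0.04, 0, 0, 0.00, 0.00, 0.00, 0, 0, 0.00, 0.00, 0.00, 0, 0, 0.00, 0.00, 0.00, 0
[[ -5.48   0.38  -0.26]
 [-14.63   1.02  -3.67]
 [-16.96   1.18  -5.31]]
```

Request:
{"op": "carry_out", "data": {"moves": [0,-0.06,0,0,0,0,-0.18,0.02,0.01,0,0,-0.31,0.02,0.02,0,0,-0.42,0.03,0.01,0,0,-0.53,0.03,0.01,0,0,-0.63,0.05,-0.01,0,0,-0.72,0.05,-0.02,0,0,-0.81,0.05,-0.06,0,0,-0.88,0.07,-0.09,0,0,-0.94,0.06,-0.13,0]}}

```text
clock: 24.65
position: [0.6361, 0.0545, 0.3065]
ee_rot: [0.0, 0.732, 0.681, 0.002]
contact_force: [2.9, 3.9, 0.5]
width: 0.0107
```

Request:
{"op": "carry_out", "data": {"moves": [0,-0.98,0.07,-0.17,0,0,-1.0,0.07,-0.23,0,0,-1.01,0.07,-0.27,0,0,-1.01,0.07,-0.31,0,0,-0.99,0.07,-0.36,0,0,-0.95,0.06,-0.39,0,0,-0.91,0.07,-0.41,0,0,-0.84,0.06,-0.43,0,0,-0.77,0.05,-0.42,0,0,-0.69,0.05,-0.42,0]}}

```text
clock: 25.65
position: [0.5429, 0.0625, 0.2707]
ee_rot: [-0.003, 0.732, 0.681, 0.001]
contact_force: [1.1, 8.2, 0.4]
width: 0.0111
```

Request:
{"op": "carry_out", "data": {"moves": [0,-0.61,0.04,-0.39,0,0,-0.52,0.04,-0.36,0,0,-0.43,0.03,-0.3,0,0,-0.34,0.02,-0.25,0,0,-0.24,0.02,-0.19,0,0,-0.14,0.01,-0.11,0,0,-0.05,0,-0.04,0,0,0,0,0,0,0,0,0,0,0,0,0,0,0,0]}}

```text
clock: 26.65
position: [0.5197, 0.0641, 0.2541]
ee_rot: [-0.003, 0.732, 0.681, 0.001]
contact_force: [0.4, 7.7, 0.0]
width: 0.0109
```

Run:
```python
from h import *
np.set_printoptions(precision=4,suppress=True)
s=manip.get_state();print(s["clock"],s["position"],s["ee_rot"],s["contact_force"],s["width"],s["qd"]);sc=snap("scene","s7");w=snap("wrist","w7")
k=3;x0,y0=190,150;o=cv2.resize(sc[y0:y0+190,x0:x0+200],None,fx=k,fy=k,interpolation=2)
ex=np.array([.9974,-.072,0]);ey=np.array([.072,.9974,0]);ez=np.array([0,0,1.]);H=np.array([.6734,.0490,.084])
for th,col in((.71,(0,0,255)),(.785,(0,200,0)),(.63,(255,0,0))):
  r=lambda a,b:(a*np.cos(th)+b*np.sin(th))*ex+(-a*np.sin(th)+b*np.cos(th))*ez
  L=[[H+r(-.24,.045)+ey*t for t in(-.06,.06)],[H+r(-.195,.078)+ey*t for t in(-.108,.108)]]
  for l in L:
    q=((proj("scene",l,s)-[x0,y0]+.5)*k).astype(int);cv2.polylines(o,[q.reshape(-1,1,2)],0,col,1)
cv2.imwrite("pics/s7.png",o)
```

```text
26.65 [0.5197 0.0641 0.2541] [-0.003   0.7324  0.6809  0.001 ] [0.3908 7.6739 0.0495] 0.01088118159093801 [-0.0017 -0.0001 -0.0003  0.0015 -0.0018 -0.0004]
```

View pics/s7.png

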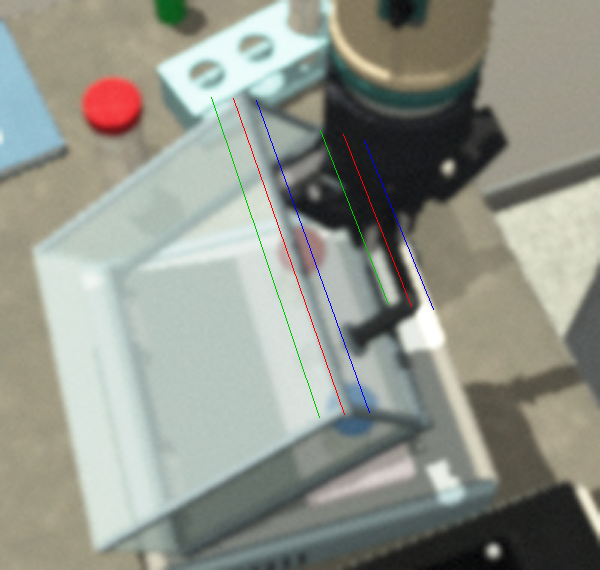

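The hood's top front edge lies on the red line (0.71 rad) or slightly below it. The TCP x and z both give about 0.70 rad, just under the 0.785 balance point. I'll relieve the small side force and let it settle.

Request:
{"op": "carry_out", "data": {"moves": [0,0,0.1,0,0,0,0,0.1,0,0,0,0,0,0,0,0,0,0,0,0,0,0,0,0,0,0,0,0,0,0,0,0,0,0,0,0,0,0,0,0,0,0,0,0,0,0,0,0,0,0]}}

```text
clock: 27.75
position: [0.5207, 0.064, 0.2549]
ee_rot: [-0.001, 0.732, 0.681, 0.0]
contact_force: [2.5, 6.1, -1.1]
width: 0.0109
```

Run:
```python
from h import *
np.set_printoptions(precision=4,suppress=True)
s=manip.get_state();print(s["clock"],s["position"],s["contact_force"],s["width"],s["qd"])
if s["width"]>.009 and abs(s["position"][0]-.5197)<.003: manip.sign_off();print("signed off")
```

```text
27.75 [0.5207 0.064  0.2549] [ 2.525   6.118  -1.0776] 0.010948205418671772 [-0.0015  0.001  -0.0011 -0.      0.0014 -0.001 ]
the job is handed in; nothing more can be done
signed off
```

The job is done and handed in at 27.75 s, with no verdict shown. I opened the hood to its stop and let go; pictures showed it standing open by itself. I then stood the red-capped tube in well_2 and released it, took the bar again, and finished holding the hood just below its balance point.

**Last checks**
- **Hood angle:** about 0.70 rad, against a balance point of 0.785. The arm's position and the scene picture agree.
- **Grip:** the bar is in the fingers at 10.9 mm opening, and joint speeds are about zero.
- **Tube:** upright in well_2. Rays from two cameras agree on its cap position at seated height to under 1 mm.
- **Other objects:** the blue tubes and the timer were not touched. They looked unmoved in the pictures.

**What disagreed or was not mended**
- **Bar travel:** from shut to open it measured 3.5 mm longer than the geometry predicts. I averaged the two, which leaves about 0.01 rad of doubt in the hood angle.
- **Tube width:** the fingers read 31 mm while gripping the tube, against the stated 28 mm. I did not find out why.
- **Side force:** about 6 N along y remained in the final hold, after one correction brought it down only from 7.7 N.

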